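Put the stripped hot-air engine's parts back in their nest boards

ROBOT

A 6-joint arm with a two-finger parallel gripper is mounted at the origin on the work surface. World frame = base frame: x ahead of the robot, y to its left, z up, the work surface at z = 0. Lengths are in m, angles in rad, forces in N, time in s.
With the tool pointing down it reaches from about 0.325 to 0.85 m from the base axis. Payload 4.4 kg.
Tool frame: the origin (TCP) lies on the centre line of the jaws, within the pads' length; the fingertips stand env.nose_length ahead of it and the grasp point (between the pads) lies 11 mm behind it (env.nose_length is the distance from the TCP to the fingertips, in m); z points along the fingers, y is the direction in which the jaws open and shut (so a half turn about z gives the same grasp; the last joint's range is limited). The gripper opens to 94 mm and grips with 3 to 60 N. Pads are 16 mm wide; open, the fingers measure 119 mm over their backs; the gripper's body (75 mm by 177 mm) begins 78 mm behind the grasp point.
Start: joints at [-1.381, 0.207, 1.542, -0, 1.393, -0.15], TCP at [0.192, -0.542, 0.213] pointing down, gripper open.
Joint ranges: [-2.73, 2.73], [-0.86, 2.22], [0.23, 2.46], [-1.11, 4.25], [0.08, 2.63], [-2.82, 2.82]. Speed limits (rad/s): [2.79, 2.79, 3.14, 3.14, 3.14, 3.14].

INTERFACE

Orientations are given as a 3x3 rotation matrix whose columns are the frame's x, y, z axes.
In Python, from plant import env gives the robot as it stands.
- The arm moves only by the tool jog_arm, never from a script. Its argument "increments" is a list that holds one entry, the list of rows, each a list of 7 numbers: the shift along the tool's x, y, z in mm, then the turn, a rotation vector about the tool's x, y, z in rad, then the closure, from -1 (fully open) to 1 (shut), so that 0 is half open. A call has exactly 10 rows; each row is the pose to reach, as a shift and turn from the pose commanded when the call began, along the tool's axes at that moment; what a row does not reach only later rows make up. A row lasts 1/12 s, in which the tool goes at most 41.7 mm and 7.16 degrees, less where a joint would pass 70% of its speed; a pose out of reach is approached as far as the arm can. A call with a gripper value outside its range is refused whole. The fingers move at their own pace and stop on an object; "grip_force" is the grip in N (left out, the last holds). Time passes only in rows, so rows that repeat a pose let the fingers close, or fill a call up. It gives the time, the measured TCP pose, the force and the opening at its end, in the units of the state.
- env.state(): the state, without advancing time (a new reading comes with each control period).
- env.get_image(name): name is "scene" or "top" or "wrist"; returns a dict with "pixels" (400x640x3 uint8, red, green, blue), "vertical_fov" (degrees; the focal length in pixels is half the picture's height over the tangent of half this angle, whatever the lens; pixels are square), "cx", "cy" (the principal point, pixels), "rvec" (rotation vector, rad) and "tvec" (3), from world to camera coordinates, as OpenCV has them. Camera axes: x right, y down, z forward; pixel columns grow to the right and rows downward; lengths in m; the calibration is good to about 2 mm. The wrist camera is an equidistant fisheye: a pixel r from the principal point sees the ray r / f radians off the axis. A picture is of the moment at which its call begins. There is no depth.
- env.close_job(): hands the job in, once; it reports no verdict.
The state is a dict: "time": time; "qpos": joint angles; "joint_vel": joint speeds; "joint_torque": joint torques, N m; "tcp_pos": TCP position; "ee_rot": TCP orientation; "contact_force": force on the tool from outside, world axes, zero at the start; "ft_torque": the same for the moment, N m; "gripper_width": finger opening in m.
Only numpy, scipy, OpenCV 4.12 (cv2) and the standard library are available. Lean on these libraries where they do the work, as an engineer would, in place of code of your own. Each camera call takes 0.05 s, during which the arm holds its last target. There are 200 camera calls.

TASK

The model hot-air engine has been stripped for a demonstration; put its four loose parts (flywheel, finned cylinder, brass piston, connecting rod) away in the tray, each in the yellow recess cut for it: flywheel in the largest round one, finned cylinder in the middle-sized one, piston in the smallest, rod lengthwise in the rectangular one. Each must end centred on its printed silhouette and flat on the recess floor, the round parts upright as they stand now, with all of them released. Set the parts down rather than dropping them, and do not knock over the small oil bottle that stands among them.

Things in the scene. Friction and masses are not known exactly. Their poses are not given: they have to be found in the camera images.
- flywheel_hub (a point): Aluminium flywheel lying flat, hub up: rim 90 mm across and 18 mm tall, with a sunken web (6 mm thick) inside the rim; a plain round hub 26 mm across rises on the axis to 50 mm above the underside. About 0.3 kg. Point on the axis, 38 mm above the underside (12 mm below the hub's top); z up. Grip the hub above the rim.
- cylinder_mid (a point): Dark steel hot cylinder with eight cooling fins, standing upright: 48 mm across over the fins, 70 mm tall, flat ends. About 0.32 kg. Point at its centre, 35 mm above the underside; z up. Gripped across the fins like a plain cylinder.
- piston_mid (a point): Brass power piston standing upright: plain round, 30 mm across, 46 mm tall, with a steel lug (16 x 9 mm) on top to 58 mm. 0.18 kg. Point on the axis, 29 mm above the underside; z up.
- rod_mid (a point): Steel connecting rod lying flat: 96 mm long, 14 mm thick, a round eye 28 mm across at each end (both alike, centres 34 mm from the middle) and a straight shank 12 mm wide between. 0.14 kg. Point at its centre, 7 mm above the underside; x along the rod, z up. Either end may point either way.
- nest_flywheel: Flywheel board. Board 124 x 124 x 12 mm, charcoal top, yellow inside, fixed with three others in any order in a square aluminium tray, edges parallel to it. Its recess is round, 106 mm across (the largest), with a 90 mm dark ring and hub printed on the yellow floor. Origin: centre of the underside; recess centred on it, 6 mm deep, its floor 6 mm and the top face 12 mm above the origin.
- nest_cylinder: Finned-cylinder board. Board 124 x 124 x 12 mm, charcoal top, yellow inside, fixed with three others in any order in a square aluminium tray, edges parallel to it. Its recess is round, 64 mm across (the middle size), with a 48 mm dark disc printed on the yellow floor. Origin: centre of the underside; recess centred on it, 6 mm deep, its floor 6 mm and the top face 12 mm above the origin.
- nest_piston: Piston board. Board 124 x 124 x 12 mm, charcoal top, yellow inside, fixed with three others in any order in a square aluminium tray, edges parallel to it. Its recess is round, 46 mm across (the smallest), with a 30 mm dark disc printed on the yellow floor. Origin: centre of the underside; recess centred on it, 6 mm deep, its floor 6 mm and the top face 12 mm above the origin.
- nest_rod: Connecting-rod board. Board 124 x 124 x 12 mm, charcoal top, yellow inside, fixed with three others in any order in a square aluminium tray, edges parallel to it. Its recess is a rectangle, 112 mm along the board's x and 66 mm along y, with the rod's dark silhouette printed on the yellow floor, lengthwise along x. Origin: centre of the underside; recess centred on it, 6 mm deep, its floor 6 mm and the top face 12 mm above the origin.
- oil_mid (a point): Small white plastic oil bottle with a red cap, 28 mm across and 62 mm tall, standing among the loose parts; to be left standing. Point on its axis, 31 mm above the underside; z up.
Things that resemble listed ones, but are neither listed nor needed, are in the scene too. What is shaped like the part that bears rod_mid but turquoise is not meant. What is shaped like the part that bears flywheel_hub but brown is not meant.

How it is judged:
At the end, for the whole second after the job is handed in: Each of the four parts lies in its own board: centre within 12 mm (rod 15 mm) of the recess centre in plan, height within 3 mm of lying flat on the recess floor, upright or flat within 4.5 degrees, the rod along the recess within 17 degrees; all released and at rest (horizontal distance between flywheel_hub and nest_flywheel below 0.012 m and z of flywheel_hub in the frame of nest_flywheel between 0.041 and 0.047 m and angle between each of flywheel_hub, cylinder_mid, piston_mid, rod_mid's own z axis and vertical below 0.08 rad and linear speed of each of flywheel, fincyl, piston, rod below 0.02 m/s and horizontal distance between cylinder_mid and nest_cylinder below 0.012 m and z of cylinder_mid in the frame of nest_cylinder between 0.038 and 0.044 m and horizontal distance between piston_mid and nest_piston below 0.012 m and z of piston_mid in the frame of nest_piston between 0.032 and 0.038 m and horizontal distance between rod_mid and nest_rod below 0.015 m and z of rod_mid in the frame of nest_rod between 0.01 and 0.016 m and angle between the x axis of rod_mid and the x axis of nest_rod, either way round below 0.3 rad); the robot touches nothing.
It fails at once if the flywheel is dropped: in free air, touching nothing, 30 mm or more above the height at which it sits in its board (contact force between flywheel and anything else below 0.01 N and height (world z) of flywheel_hub above 0.077 m).
It fails at once if the finned cylinder is dropped: in free air, touching nothing, 30 mm or more above the height at which it sits in its board (contact force between fincyl and anything else below 0.01 N and height (world z) of cylinder_mid above 0.074 m).
It fails at once if the piston is dropped: in free air, touching nothing, 30 mm or more above the height at which it sits in its board (contact force between piston and anything else below 0.01 N and height (world z) of piston_mid above 0.068 m).
It fails at once if the connecting rod is dropped: in free air, touching nothing, 30 mm or more above the height at which it sits in its board (contact force between rod and anything else below 0.01 N and height (world z) of rod_mid above 0.046 m).
It fails at once if the oil bottle is knocked over (tilted more than 35 degrees) (angle between oil_mid's own z axis and vertical above 0.61 rad).
It also fails if it takes over 109 s, if anything falls off the work surface, if the arm or the gripper's body presses on something with over 40 N, if the wrist force passes 120 N, or if a joint passes its speed limit or range.

## Working session

There is one attempt and no reset: what is moved stays moved. The work goes in short steps, Python scripts to look and compute and a tool call to move; the robot and the scene stay as the last step left them, time stands still between calls to the robot, and variables do not carry over. Pictures are saved under pics/ and viewed, about 12 in all and at most 16, crops included, and the job is handed in when it is done.

Besides the shell and the picture viewer there is one more tool, called after "Emit:" as name([rows], argument=value, ...), one row to a line, values as JSON. jog_arm: Moves the arm, as the interface text tells. Its arguments: {"type":"object","properties":{"increments":{"type":"array","items":{"type":"array","items":{"type":"array","items":{"type":"number"}}}},"grip_force":{"type":"number"}},"required":["increments"]}

```bash
ls; mkdir -p pics; python3 - <<'E'
from plant import env
import cv2,json
print(env.nose_length, env.state())
for n in ("top","scene"):
    d=env.get_image(n); cv2.imwrite(f"pics/{n}0.png",d["pixels"][...,::-1])
    print(n,{k:v for k,v in d.items() if k!="pixels"})
E
```

```text
pics
0.008 {'time': 0.0, 'qpos': array([-1.38149856e+00,  2.07406367e-01,  1.54292415e+00, -2.00953781e-05,
        1.39348946e+00, -1.50501970e-01]), 'joint_vel': array([-0.00082842,  0.00116198, -0.00070513,  0.00065998,  0.00047766,
       -0.00068466]), 'joint_torque': array([ 2.64288610e-04, -3.70874870e+01, -2.81417048e+01,  6.97834720e-02,
        3.60780023e-02, -1.76222024e-04]), 'tcp_pos': array([ 0.19148068, -0.54135726,  0.21231267]), 'ee_rot': array([[ 9.42820314e-01,  3.33301161e-01, -4.38540219e-04],
       [ 3.33301301e-01, -9.42817837e-01,  2.18381103e-03],
       [ 3.14403211e-04, -2.20510743e-03, -9.99997519e-01]]), 'contact_force': array([-0.1935674 , -0.97128805,  0.59545684]), 'ft_torque': array([-0.00760297, -0.03091765, -0.01516952]), 'gripper_width': 0.0938974347287}
top {'vertical_fov': 49.032554903100866, 'cx': 322.6134145944179, 'cy': 203.73741693879072, 'rvec': array([ 2.12097567, -2.1709719 ,  0.14832433]), 'tvec': array([0.15307183, 0.48373796, 1.03244403])}
scene {'vertical_fov': 53.281837137356725, 'cx': 322.23562987451834, 'cy': 196.70100667472263, 'rvec': array([ 1.4519283 ,  1.83043391, -0.98815384]), 'tvec': array([ 0.00412523, -0.22984296,  1.34819092])}
```

View pics/top0.png

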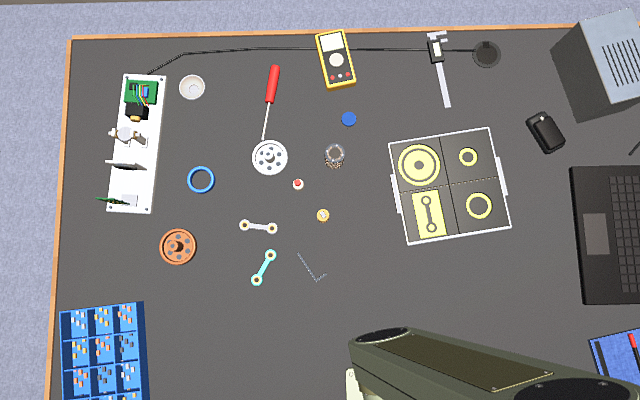

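View pics/scene0.png

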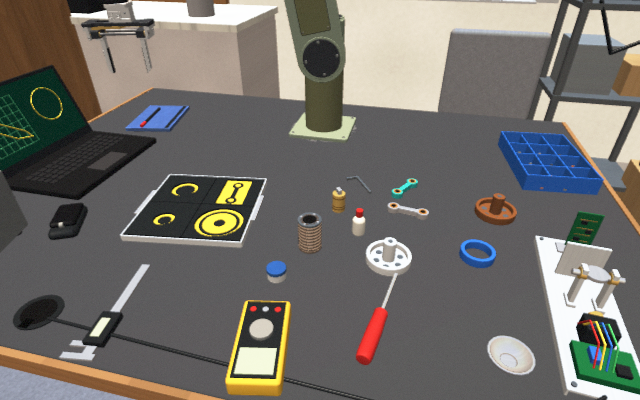

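The top view shows the flywheel at (269,157), cylinder (335,155), piston (323,215), rod (258,227) and bottle (298,184). The boards are flywheel (418,165), piston (468,157), rod (428,214) and cylinder (479,206). The scene view agrees. The brown flywheel and turquoise rod are the decoys.

```bash
cat > h.py <<'E'
import numpy as np, cv2
def cam(d):
    R=cv2.Rodrigues(d["rvec"])[0]; f=200/np.tan(np.radians(d["vertical_fov"]/2)); return R,np.array(d["tvec"]),f,d["cx"],d["cy"]
def toplane(d,uv,z,fish=False):
    R,t,f,cx,cy=cam(d); uv=np.atleast_2d(np.asarray(uv,float)); p=(uv-[cx,cy])/f
    if fish:
        r=np.linalg.norm(p,axis=1,keepdims=True)+1e-12
        ray=np.c_[p/r*np.sin(r),np.cos(r)]
    else: ray=np.c_[p,np.ones(len(p))]
    ray=ray@R; c=-R.T@t
    s=(z-c[2])/ray[:,2:]; return (c+s*ray)[:,:2]
def proj(d,X):
    R,t,f,cx,cy=cam(d); X=np.atleast_2d(X)@R.T+t; return X[:,:2]/X[:,2:]*f+[cx,cy]
def blobs(mask,seed,rad):
    """contour of the blobs near a seed, largest first"""
    m=np.zeros_like(mask); cv2.circle(m,seed,rad,255,-1)
    c,_=cv2.findContours(mask&m,cv2.RETR_EXTERNAL,cv2.CHAIN_APPROX_NONE)
    return sorted(c,key=cv2.contourArea,reverse=True)
E
python3 - <<'E'
from h import *
from plant import env
d=env.get_image("top"); im=d["pixels"][...,::-1].copy(); hsv=cv2.cvtColor(im,cv2.COLOR_BGR2HSV)
a=im[125:250,225:345]; b=im[125:250,385:515]
cv2.imwrite("pics/crop1.png",cv2.resize(np.hstack([a,b]),None,fx=3.2,fy=3.2,interpolation=cv2.INTER_CUBIC))
for n,(u,v) in dict(fly=(269,157),cyl=(335,155),pist=(323,215),rod=(258,227),oil=(298,184)).items():
    print(n,hsv[v,u],toplane(d,(u,v),0.02).round(3),"board" )
yel=cv2.inRange(hsv,(20,60,60),(35,255,255))
for n,s,r in (("fly",(418,165),27),("pist",(468,157),16),("cyl",(479,206),20),("rod",(428,214),28)):
    c=np.vstack(blobs(yel,s,r)[:2])[:,0]
    if n=="rod":
        q=toplane(d,c,0.012)*1000; (x,y),wh,ang=cv2.minAreaRect(q.astype(np.float32)); print(n,x,y,wh,ang)
    else:
        q=toplane(d,c,0.012)*1000; print(n,cv2.minEnclosingCircle(q.astype(np.float32)),cv2.fitEllipse(q.astype(np.float32)))
E
```

```text
fly [  0   0 255] [[0.611 0.273]] board
cyl [ 15  29 125] [[0.612 0.108]] board
pist [116  16 245] [[0.461 0.141]] board
rod [117   9 246] [[0.435 0.301]] board
oil [  2 147 255] [[0.54  0.202]] board
fly ((576.1806030273438, -100.4002456665039), 61.96467590332031) ((584.0919799804688, -101.86893463134766), (104.39962768554688, 107.48375701904297), 102.38922882080078)
pist ((601.84033203125, -226.58380126953125), 23.83562660217285) ((601.9027099609375, -226.58380126953125), (44.58614730834961, 46.15251922607422), 139.65476989746094)
cyl ((477.5694885253906, -244.78895568847656), 33.22334289550781) ((477.5364685058594, -244.27784729003906), (62.46983337402344, 64.34716033935547), 108.04430389404297)
rod 459.69970703125 -120.25483703613281 (114.90817260742188, 67.66625213623047) 8.190662384033203
```

View pics/crop1.png

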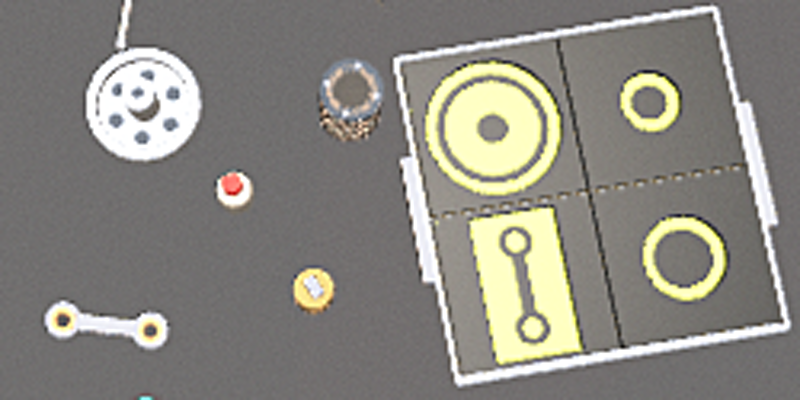

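```bash
python3 - <<'E'
from h import *
from plant import env
d=env.get_image("top"); im=d["pixels"][...,::-1].copy(); hsv=cv2.cvtColor(im,cv2.COLOR_BGR2HSV)
s=env.get_image("scene")
T=dict(fly=(269.7,157.5,.018),cyl=(334.7,153.4,.07),pist=(322.8,215,.046),oil=(297.5,182.3,.062),r1=(244.7,225,.014),r2=(271.9,228.4,.014))
P={}
for n,(u,v,z) in T.items(): P[n]=toplane(d,(u,v),z)[0]; print(n,(P[n]*1000).round(1),'scene px',proj(s,[*P[n],z]).round(1))
print("rod",(P['r1']+P['r2'])*500,"len",np.linalg.norm(P['r1']-P['r2']),"yaw",np.arctan2(*(P['r1']-P['r2'])[::-1]))
br=cv2.inRange(hsv,(0,0,170),(180,60,255))
c=np.vstack(blobs(br,(269,158),20)[:1])[:,0]; q=toplane(d,c,.018)*1000; print("fly",cv2.minEnclosingCircle(q.astype(np.float32)))
c=np.vstack(blobs(br,(258,227),24)[:1])[:,0]; q=toplane(d,c,.014)*1000; print("rod",cv2.minAreaRect(q.astype(np.float32)))
o=cv2.inRange(hsv,(12,90,150),(30,255,255)); c=np.vstack(blobs(o,(323,215),12)[:1])[:,0]; q=toplane(d,c,.046)*1000; print("pist",cv2.minEnclosingCircle(q.astype(np.float32)))
x=s["pixels"][170:280,290:420,::-1]; cv2.imwrite("pics/crop2.png",cv2.resize(x,None,fx=5,fy=5,interpolation=cv2.INTER_CUBIC))
st=env.state();print(st['time'],st['tcp_pos'])
E
```

```text
fly [610. 272.] scene px [[388.7 254. ]]
cyl [603. 110.] scene px [[310.  219.6]]
pist [458.3 141.9] scene px [[339.2 193.7]]
oil [536.4 200.5] scene px [[359.6 210.2]]
r1 [441.7 335.2] scene px [[422.7 212.1]]
r2 [431.7 268.1] scene px [[393.7 205.9]]
rod [436.73394358 301.62844429] len 0.06780251299993822 yaw 1.42314583473623
fly ((611.4544067382812, 273.1943359375), 45.53438949584961)
rod ((438.42572021484375, 302.71759033203125), (94.52629089355469, 27.530426025390625), 82.33621215820312)
pist ((457.4608154296875, 141.84080505371094), 16.17708969116211)
0.25 [ 0.19158783 -0.54176002  0.21290246]
```

View pics/crop2.png

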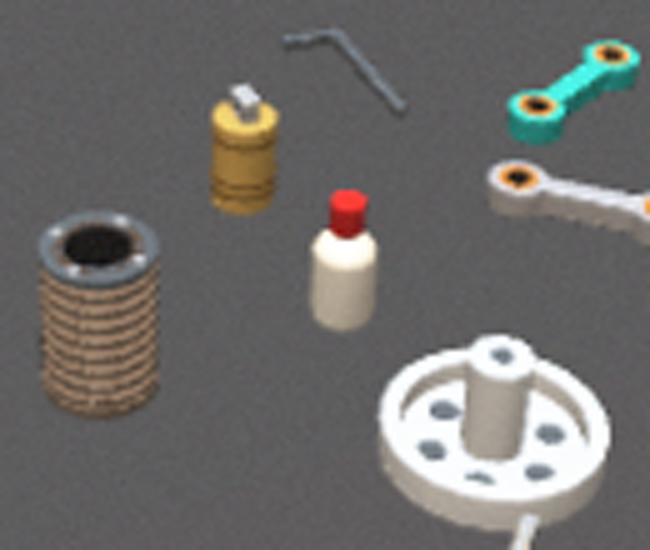

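Both views agree to about 1 mm. First move is to a point over the flywheel.

Emit:
jog_arm([
  [[667, -628, 0, 0, 0, 0, -0.3], [667, -628, 0, 0, 0, 0, -0.3], [667, -628, 0, 0, 0, 0, -0.3], [667, -628, 0, 0, 0, 0, -0.3], [667, -628, 0, 0, 0, 0, -0.3], [667, -628, 0, 0, 0, 0, -0.3], [667, -628, 0, 0, 0, 0, -0.3], [667, -628, 0, 0, 0, 0, -0.3], [667, -628, 0, 0, 0, 0, -0.3], [667, -628, 0, 0, 0, 0, -0.3]],
], grip_force=30)

```text
time: 1.08
tcp_pos: [0.3829, -0.1699, 0.2137]
ee_rot: [[0.943, 0.333, 0.001], [0.333, -0.943, -0.001], [0.001, 0.001, -1.0]]
contact_force: [0.6, -0.5, -0.2]
gripper_width: 0.061
```

```bash
cat > go.py <<'E'
import sys,numpy as np
from plant import env
s=env.state(); R=s['ee_rot']; yaw=np.arctan2(R[1,0],R[0,0])
a=[float(x) for x in sys.argv[1:]]
print('t',round(s['time'],2),'tcp',(s['tcp_pos']*1000).round(1),'yaw',round(yaw,3),'q',s['qpos'].round(2),'F',s['contact_force'].round(1),'w',round(s['gripper_width']*1000,1),'tilt',R[:2,2].round(4))
for k in range(0,len(a),3): print('shift',(R.T@(np.array(a[k:k+3])-s['tcp_pos']*1000)).round(1))
E
python3 go.py 611 272.7 213 611 272.7 31
```

```text
t 1.08 tcp [ 382.9 -169.9  213.7] yaw 0.339 q [-0.62 -0.14  1.9   0.    1.38  0.61] F [ 0.6 -0.5 -0.2] w 61.0 tilt [ 0.0008 -0.0005]
shift [ 362.4 -341.5    0.6]
shift [ 362.3 -341.6  182.6]
```

Emit:
jog_arm([
  [[362, -341, 40, 0, 0, 0, -0.3], [362, -341, 40, 0, 0, 0, -0.3], [362, -341, 40, 0, 0, 0, -0.3], [362, -341, 40, 0, 0, 0, -0.3], [362, -341, 40, 0, 0, 0, -0.3], [362, -341, 40, 0, 0, 0, -0.3], [362, -341, 40, 0, 0, 0, -0.3], [362, -341, 40, 0, 0, 0, -0.3], [362, -341, 40, 0, 0, 0, -0.3], [362, -341, 40, 0, 0, 0, -0.3]],
])

```text
time: 1.92
tcp_pos: [0.573, 0.1997, 0.1797]
ee_rot: [[0.943, 0.334, -0.0], [0.334, -0.943, -0.0], [-0.0, 0.0, -1.0]]
contact_force: [0.4, -1.0, 0.4]
gripper_width: 0.0611
```

```bash
python3 go.py 611 272.7 100 611 272.7 31
```

```text
t 1.92 tcp [573.  199.7 179.7] yaw 0.34 q [ 0.19  0.3   1.5  -0.    1.34  1.42] F [ 0.4 -1.   0.4] w 61.1 tilt [-0.0001 -0.0002]
shift [ 60.2 -56.2  79.7]
shift [ 60.2 -56.2 148.7]
```

Emit:
jog_arm([
  [[60, -56, 30, 0, 0, 0, -0.3], [60, -56, 30, 0, 0, 0, -0.3], [60, -56, 60, 0, 0, 0, -0.3], [60, -56, 95, 0, 0, 0, -0.3], [60, -56, 120, 0, 0, 0, -0.3], [60, -56, 135, 0, 0, 0, -0.3], [60, -56, 143, 0, 0, 0, -0.3], [60, -56, 148, 0, 0, 0, -0.3], [60, -56, 148, 0, 0, 0, 1], [60, -56, 148, 0, 0, 0, 1]],
])

```text
time: 2.75
tcp_pos: [0.6115, 0.2705, 0.0333]
ee_rot: [[0.943, 0.333, 0.002], [0.333, -0.943, 0.001], [0.002, 0.0, -1.0]]
contact_force: [-0.2, -0.1, 1.1]
gripper_width: 0.0514
```

Emit:
jog_arm([
  [[0, 0, 0, 0, 0, 0, 1], [0, 0, 0, 0, 0, 0, 1], [0, 0, 0, 0, 0, 0, 1], [0, 0, 0, 0, 0, 0, 1], [0, 0, -2, 0, 0, 0, 1], [0, 0, -6, 0, 0, 0, 1], [0, 0, -15, 0, 0, 0, 1], [0, 0, -30, 0, 0, 0, 1], [0, 0, -55, 0, 0, 0, 1], [0, 0, -80, 0, 0, 0, 1]],
])

```text
time: 3.58
tcp_pos: [0.6091, 0.2698, 0.1117]
ee_rot: [[0.943, 0.333, -0.003], [0.333, -0.943, -0.001], [-0.004, -0.0, -1.0]]
contact_force: [-0.0, 0.4, -2.7]
gripper_width: 0.0254
```

```bash
python3 go.py 584 -102 130 584 -102 40
```

```text
t 3.58 tcp [609.1 269.8 111.7] yaw 0.34 q [ 0.29  0.49  1.39 -0.    1.27  1.52] F [-0.   0.4 -2.7] w 25.4 tilt [-0.0034 -0.0012]
shift [-147.7  342.2  -17.8]
shift [-147.3  342.2   72.2]
```

Emit:
jog_arm([
  [[-5, 12, -18, 0, 0, 0, 1], [-15, 35, -18, 0, 0, 0, 1], [-30, 70, -18, 0, 0, 0, 1], [-46, 106, -18, 0, 0, 0, 1], [-62, 144, -18, 0, 0, 0, 1], [-78, 182, -18, 0, 0, 0, 1], [-94, 220, -18, 0, 0, 0, 1], [-111, 257, -18, 0, 0, 0, 1], [-126, 293, -18, 0, 0, 0, 1], [-138, 320, -18, 0, 0, 0, 1]],
])

```text
time: 4.42
tcp_pos: [0.5864, -0.0807, 0.1306]
ee_rot: [[0.943, 0.332, 0.0], [0.332, -0.943, -0.001], [-0.0, 0.001, -1.0]]
contact_force: [0.5, -0.4, -3.3]
gripper_width: 0.0255
```

```bash
python3 go.py 584 -102 130 584 -102 41
```

```text
t 4.42 tcp [586.4 -80.7 130.6] yaw 0.338 q [-0.28  0.32  1.58 -0.    1.24  0.95] F [ 0.5 -0.4 -3.3] w 25.5 tilt [ 0.0002 -0.0013]
shift [-9.3 19.3  0.7]
shift [-9.3 19.2 89.7]
```

Emit:
jog_arm([
  [[-7, 14, 5, 0, 0, 0, 1], [-9, 19, 15, 0, 0, 0, 1], [-9, 19, 30, 0, 0, 0, 1], [-9, 19, 48, 0, 0, 0, 1], [-9, 19, 63, 0, 0, 0, 1], [-9, 19, 74, 0, 0, 0, 1], [-9, 19, 82, 0, 0, 0, 1], [-9, 19, 86, 0, 0, 0, 1], [-9, 19, 88, 0, 0, 0, 1], [-9, 19, 89, 0, 0, 0, 1]],
])

```text
time: 5.25
tcp_pos: [0.5846, -0.0976, 0.0422]
ee_rot: [[0.943, 0.334, -0.001], [0.334, -0.943, 0.001], [-0.001, -0.001, -1.0]]
contact_force: [-6.2, 3.4, 7.1]
gripper_width: 0.0255
```

```bash
python3 go.py 584 -102 41
```

```text
t 5.25 tcp [584.6 -97.6  42.2] yaw 0.34 q [-0.31  0.43  1.63  0.    1.08  0.92] F [-6.2  3.4  7.1] w 25.5 tilt [-0.0013  0.0008]
shift [-2.1  3.9  1.2]
```

```bash
python3 - <<'E'
from plant import env
import cv2,numpy as np
a=env.get_image("top")["pixels"][125:250,385:515,::-1]; b=env.get_image("scene")["pixels"][160:260,120:280,::-1]
a=cv2.resize(a,(416,400),interpolation=cv2.INTER_CUBIC); b=cv2.resize(b,(640,400),interpolation=cv2.INTER_CUBIC)
w=env.get_image("wrist"); cv2.imwrite("pics/w1.png",w["pixels"][...,::-1])
cv2.imwrite("pics/c3.png",cv2.resize(np.hstack([a,b]),None,fx=.75,fy=.75))
E
python3 go.py 584 -102 41
```

```text
t 5.4 tcp [585.7 -98.1  42.3] yaw 0.34 q [-0.31  0.43  1.63  0.    1.08  0.92] F [-1.7  1.   1.4] w 25.8 tilt [ 0.0018 -0.0002]
shift [-2.9  3.1  1.3]
```

View pics/c3.png

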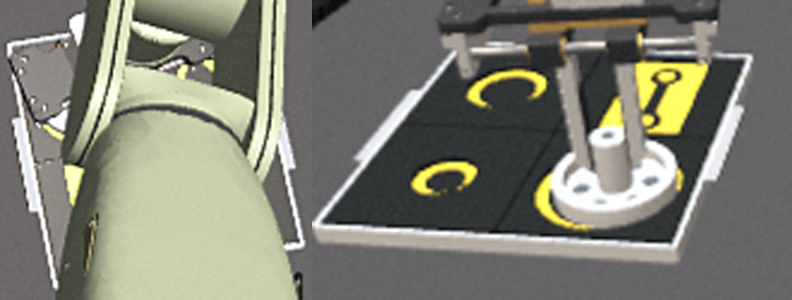

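View pics/w1.png

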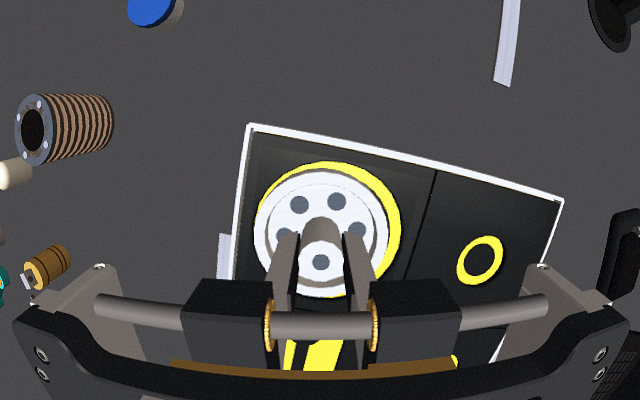

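The flywheel sits too far toward +y: yellow shows on the far and right sides and almost none on the left. I'll measure the offset from this wrist picture.

```bash
cat > fit.py <<'E'
from h import *
from scipy.optimize import least_squares
def circ(q,r=None):
    if r is None: f=lambda p:np.hypot(q[:,0]-p[0],q[:,1]-p[1])-p[2]; x0=[*q.mean(0),30]
    else: f=lambda p:np.hypot(q[:,0]-p[0],q[:,1]-p[1])-r; x0=q.mean(0)
    s=least_squares(f,x0,loss="soft_l1"); return s.x.round(1),np.abs(s.fun).mean().round(2)
E
python3 - <<'E'
from fit import *
from plant import env
d=env.get_image("wrist"); im=d["pixels"][...,::-1].copy(); hsv=cv2.cvtColor(im,cv2.COLOR_BGR2HSV)
R,t,f,_,_=cam(d); print("cam",-R.T@t)
yel=cv2.inRange(hsv,(22,120,120),(35,255,255)); yel[275:]=0; yel[:,420:]=0
wh=cv2.inRange(hsv,(0,0,150),(180,60,255)); wh[275:]=0
# outer edge along rays from wheel centre (322,225)
out=[];rim=[]
for a in np.radians(np.arange(175,375,3)):
    p=np.array([322,225])+np.arange(110)[:,None]*[np.cos(a),np.sin(a)]; i=p.round().astype(int)
    ok=(i[:,1]<275); i=i[ok];p=p[ok]
    k=np.where(yel[i[:,1],i[:,0]])[0]
    if len(k): out.append(p[k.max()])
    k=np.where(wh[i[:80,1],i[:80,0]])[0]
    if len(k): rim.append(p[k.max()])
q=toplane(d,out,.015,True)*1000; print("recess",circ(q),circ(q,53))
for z in (.027,.029): 
    q=toplane(d,rim,z,True)*1000; print("rim",circ(q),circ(q,45))
print("piston board:")
y2=cv2.inRange(hsv,(22,120,120),(35,255,255)); c=np.vstack(blobs(y2,(480,260),35)[:1])[:,0]; print(circ(toplane(d,c,.012,True)*1000), cv2.minEnclosingCircle((toplane(d,c,.012,True)*1000).astype(np.float32)))
E
```

```text
cam [ 0.66032697 -0.07080376  0.21318322]
recess (array([ 586.5, -101.9,   51.4]), np.float64(0.25)) (array([ 584.6, -102.4]), np.float64(0.5))
rim (array([587.8, -96.7,  43.7]), np.float64(0.22)) (array([586.2, -97.2]), np.float64(0.44))
rim (array([588.6, -96.5,  43.2]), np.float64(0.22)) (array([586.5, -97.1]), np.float64(0.56))
piston board:
(array([ 603.2, -226.5,   21.3]), np.float64(0.53)) ((603.3425903320312, -226.29798889160156), 22.694536209106445)
```

Emit:
jog_arm([
  [[0, 0, -3, 0, 0, 0, 1], [-2, 2, -3, 0, 0, 0, 1], [-3.7, 4.5, -3, 0, 0, 0, 1], [-3.7, 4.5, -3, 0, 0, 0, 1], [-3.7, 4.5, -3, 0, 0, 0, 1], [-3.7, 4.5, -1.5, 0, 0, 0, 1], [-3.7, 4.5, 0, 0, 0, 0, 1], [-3.7, 4.5, 0.5, 0, 0, 0, 1], [-3.7, 4.5, 0.5, 0, 0, 0, 1], [-3.7, 4.5, 0.5, 0, 0, 0, 1]],
])

```text
time: 6.28
tcp_pos: [0.583, -0.1041, 0.0422]
ee_rot: [[0.943, 0.333, -0.0], [0.333, -0.943, -0.001], [-0.0, 0.0, -1.0]]
contact_force: [-4.1, -1.0, 7.1]
gripper_width: 0.0252
```

```bash
python3 go.py 584.5 -102.3 41
```

```text
t 6.28 tcp [ 583.  -104.1   42.2] yaw 0.34 q [-0.32  0.43  1.63 -0.    1.08  0.91] F [-4.1 -1.   7.1] w 25.2 tilt [-0.0001 -0.0005]
shift [ 2.  -1.2  1.2]
```

Emit:
jog_arm([
  [[0, 0, 0, 0, 0, 0, -0.3], [0, 0, 0, 0, 0, 0, -0.3], [0, 0, 0, 0, 0, 0, -0.3], [0, 0, 0, 0, 0, 0, -0.3], [0, 0, -10, 0, 0, 0, -0.3], [0, 0, -30, 0, 0, 0, -0.3], [0, 0, -70, 0, 0, 0, -0.3], [0, 0, -110, 0, 0, 0, -0.3], [-40, -40, -130, 0, 0, 0, -0.3], [-60, -80, -130, 0, 0, 0, -0.3]],
])

```text
time: 7.12
tcp_pos: [0.5191, -0.0632, 0.1745]
ee_rot: [[0.944, 0.331, 0.011], [0.331, -0.944, -0.004], [0.009, 0.007, -1.0]]
contact_force: [-0.1, 1.5, 0.4]
gripper_width: 0.0614
```

```bash
python3 go.py 437.5 302 130
```

```text
t 7.12 tcp [519.1 -63.2 174.5] yaw 0.337 q [-0.29  0.12  1.72 -0.    1.28  0.95] F [-0.1  1.5  0.4] w 61.4 tilt [ 0.0111 -0.0039]
shift [  43.5 -371.9   42.2]
```

Emit:
jog_arm([
  [[43, -372, 42, 0, 0, -1.09, 0.15], [43, -372, 42, 0, 0, -1.09, 0.15], [43, -372, 42, 0, 0, -1.09, 0.15], [43, -372, 42, 0, 0, -1.09, 0.15], [43, -372, 42, 0, 0, -1.09, 0.15], [43, -372, 42, 0, 0, -1.09, 0.15], [43, -372, 42, 0, 0, -1.09, 0.15], [43, -372, 42, 0, 0, -1.09, 0.15], [43, -372, 42, 0, 0, -1.09, 0.15], [43, -372, 42, 0, 0, -1.09, 0.15]],
])

```text
time: 7.95
tcp_pos: [0.4292, 0.3101, 0.1267]
ee_rot: [[0.131, 0.991, -0.001], [0.991, -0.131, 0.003], [0.003, -0.001, -1.0]]
contact_force: [0.4, -0.7, -0.3]
gripper_width: 0.0398
```

```bash
sed -i "s/^a=/R=np.array([[np.cos(yaw),np.sin(yaw),0],[np.sin(yaw),-np.cos(yaw),0],[0,0,-1]])\na=/; s/,'tilt'.*)$/)/" go.py; python3 go.py 437.5 302 11; python3 - <<'E'
from h import *
from plant import env
d=env.get_image("wrist"); cv2.imwrite("pics/w2.png",d["pixels"][...,::-1])
E
```

```text
t 7.95 tcp [429.2 310.1 126.7] yaw 1.439 q [0.46 0.2  1.74 0.   1.2  0.59] F [ 0.4 -0.7 -0.3] w 39.8
shift [ -7.    9.3 115.7]
```

View pics/w2.png

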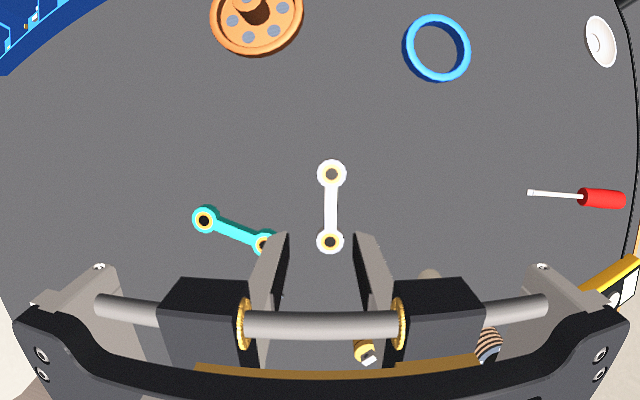

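The white rod's eyes are at (332,173) and (330,241), and it is nearly aligned with the jaws. The turquoise one is to the left.

```bash
python3 - <<'E'
from h import *
from plant import env
d=env.get_image("wrist"); q=toplane(d,[(332,173),(330.3,241.5)],.014,True)*1000; print(q, q.mean(0), np.arctan2(*(q[0]-q[1])[::-1]), np.linalg.norm(q[0]-q[1]))
E
python3 go.py 437.5 302 11
```

```text
[[444.84484936 333.2036394 ]
 [434.55430568 265.15608624]] [439.69957752 299.17986282] 1.4207077974565838 68.82125239142209
t 8.05 tcp [431.  305.6 126.8] yaw 1.433 q [ 0.45  0.2   1.74 -0.    1.2   0.59] F [ 0.4 -0.9 -0.5] w 39.7
shift [ -2.7   6.9 115.8]
```

Emit:
jog_arm([
  [[-3, 7, 20, 0, 0, 0, 0.15], [-3, 7, 50, 0, 0, 0, 0.15], [-3, 7, 80, 0, 0, 0, 0.15], [-3, 7, 98, 0, 0, 0, 0.15], [-3, 7, 108, 0, 0, 0, 0.15], [-3, 7, 113, 0, 0, 0, 0.15], [-3, 7, 115, 0, 0, 0, 0.15], [-3, 7, 115.5, 0, 0, 0, 0.15], [-3, 7, 115.5, 0, 0, 0, 0.15], [-3, 7, 115.5, 0, 0, 0, 1]],
])

```text
time: 8.88
tcp_pos: [0.4394, 0.3007, 0.0125]
ee_rot: [[0.141, 0.99, 0.003], [0.99, -0.141, 0.001], [0.001, 0.002, -1.0]]
contact_force: [-0.3, -0.3, 0.4]
gripper_width: 0.036
```

```bash
python3 go.py 438.5 300.6 11
```

```text
t 8.88 tcp [439.4 300.7  12.5] yaw 1.43 q [ 0.44  0.37  1.8  -0.    0.97  0.58] F [-0.3 -0.3  0.4] w 36.0
shift [-0.3 -0.9  1.5]
```

Emit:
jog_arm([
  [[0, 0, 0, 0, 0, 0, 1], [0, 0, 0, 0, 0, 0, 1], [0, 0, 0, 0, 0, 0, 1], [0, 0, 0, 0, 0, 0, 1], [0, 0, -2, 0, 0, 0, 1], [0, 0, -8, 0, 0, 0, 1], [0, 0, -25, 0, 0, 0, 1], [0, 0, -50, 0, 0, 0, 1], [0, 0, -80, 0, 0, 0, 1], [0, 0, -100, 0, 0, 0, 1]],
])

```text
time: 9.72
tcp_pos: [0.4389, 0.3007, 0.1136]
ee_rot: [[0.14, 0.99, 0.002], [0.99, -0.14, 0.001], [0.001, 0.002, -1.0]]
contact_force: [0.6, 0.4, -2.5]
gripper_width: 0.0117
```

```bash
python3 go.py 459.7 -120.3 110
```

```text
t 9.72 tcp [438.9 300.7 113.6] yaw 1.43 q [ 0.44  0.22  1.75 -0.    1.17  0.58] F [ 0.6  0.4 -2.5] w 11.7
shift [-413.9   79.7    3.6]
```

Emit:
jog_arm([
  [[-12, 2, 0, 0, 0, 0.05, 1], [-40, 8, 0, 0, 0, 0.15, 1], [-80, 15, 0, 0, 0, 0.27, 1], [-120, 23, 0, 0, 0, 0.39, 1], [-160, 31, 0, 0, 0, 0.51, 1], [-200, 38, 0, 0, 0, 0.63, 1], [-240, 46, 0, 0, 0, 0.75, 1], [-280, 54, 0, 0, 0, 0.87, 1], [-320, 62, 0, 0, 0, 0.99, 1], [-355, 68, 0, 0, 0, 1.1, 1]],
])

```text
time: 10.55
tcp_pos: [0.4555, -0.0632, 0.1116]
ee_rot: [[0.948, 0.318, 0.001], [0.318, -0.948, -0.001], [0.001, 0.001, -1.0]]
contact_force: [1.2, -0.0, -1.2]
gripper_width: 0.0115
```

```bash
python3 go.py 459.7 -120.3 110
```

```text
t 10.55 tcp [455.5 -63.2 111.6] yaw 0.323 q [-0.33  0.08  1.92 -0.    1.15  0.92] F [ 1.2 -0.  -1.2] w 11.5
shift [-14.2  55.4   1.6]
```

Emit:
jog_arm([
  [[-8, 28, 0, 0, 0, 0.1, 1], [-14, 50, 5, 0, 0, 0.187, 1], [-15.5, 57, 15, 0, 0, 0.187, 1], [-15.5, 57, 30, 0, 0, 0.187, 1], [-15.5, 57, 45, 0, 0, 0.187, 1], [-15.5, 57, 58, 0, 0, 0.187, 1], [-15.5, 57, 66, 0, 0, 0.187, 1], [-15.5, 57, 70, 0, 0, 0.187, 1], [-15.5, 57, 70, 0, 0, 0.187, 1], [-15.5, 57, 70, 0, 0, 0.187, 1]],
])

```text
time: 11.38
tcp_pos: [0.4596, -0.1194, 0.0412]
ee_rot: [[0.99, 0.143, 0.0], [0.143, -0.99, 0.0], [0.0, -0.0, -1.0]]
contact_force: [-0.0, -0.4, -0.2]
gripper_width: 0.0123
```

```bash
python3 go.py 459.7 -120.3 20;python3 - <<'E'
from h import *
from plant import env
d=env.get_image("wrist"); cv2.imwrite("pics/w3.png",d["pixels"][...,::-1])
print(toplane(d,[(320,200)],.03,True))
E
```

```text
t 11.38 tcp [ 459.6 -119.4   41.2] yaw 0.144 q [-0.44  0.22  1.93  0.    0.99  0.99] F [-0.  -0.4 -0.2] w 12.3
shift [-0.1  0.9 21.2]
[[ 0.48838407 -0.1140331 ]]
```

View pics/w3.png

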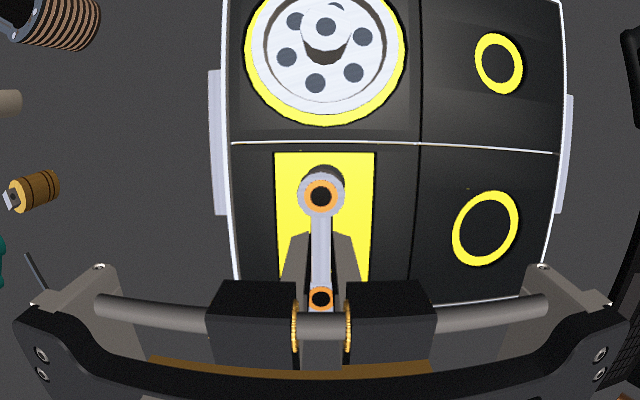

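The rod is lined up over its silhouette, and the flywheel ring looks evenly centred. Lowering and releasing.

Emit:
jog_arm([
  [[0, 1, 7, 0, 0, 0, 1], [0, 1, 13, 0, 0, 0, 1], [0, 1, 17, 0, 0, 0, 1], [0, 1, 19, 0, 0, 0, 1], [0, 1, 20, 0, 0, 0, 1], [0, 1, 20.5, 0, 0, 0, 1], [0, 1, 20.5, 0, 0, 0, 1], [0, 1, 20.5, 0, 0, 0, 0.38], [0, 1, 20.5, 0, 0, 0, 0.38], [0, 1, 20.5, 0, 0, 0, 0.38]],
])

```text
time: 12.27
tcp_pos: [0.4601, -0.1209, 0.021]
ee_rot: [[0.99, 0.142, 0.001], [0.142, -0.99, -0.0], [0.001, 0.001, -1.0]]
contact_force: [0.7, 0.2, 0.4]
gripper_width: 0.0274
```

Emit:
jog_arm([
  [[0, 0, 0, 0, 0, 0, 0.38], [0, 0, -3, 0, 0, 0, 0.38], [0, 0, -15, 0, 0, 0, 0.38], [0, 0, -35, 0, 0, 0, 0.0], [0, 0, -70, 0, 0, 0, 0.0], [0, 0, -90, 0, 0, 0, 0.0], [0, -40, -95, 0, 0, 0, 0.0], [0, -80, -95, 0, 0, 0, 0.0], [0, -120, -95, 0, 0, 0, 0.0], [0, -150, -95, 0, 0, 0, 0.0]],
])

```text
time: 13.1
tcp_pos: [0.4376, 0.0299, 0.1162]
ee_rot: [[0.99, 0.142, 0.001], [0.142, -0.99, 0.001], [0.001, -0.0, -1.0]]
contact_force: [0.5, -0.9, -0.4]
gripper_width: 0.0473
```

```bash
python3 go.py 458 141.9 20
```

```text
t 13.1 tcp [437.6  29.9 116.2] yaw 0.143 q [-0.13  0.02  1.96  0.    1.15  1.3 ] F [ 0.5 -0.9 -0.4] w 47.3
shift [  36.1 -108.    96.2]
```

Emit:
jog_arm([
  [[13, -40, 0, 0, 0, 0, -0.15], [26, -80, 0, 0, 0, 0, -0.15], [36, -110, 0, 0, 0, 0, -0.15], [36, -110, 0, 0, 0, 0, -0.15], [36, -110, 15, 0, 0, 0, -0.15], [36, -110, 40, 0, 0, 0, -0.15], [36, -110, 65, 0, 0, 0, -0.15], [36, -110, 82, 0, 0, 0, -0.15], [36, -110, 92, 0, 0, 0, -0.15], [36, -110, 96, 0, 0, 0, -0.15]],
])

```text
time: 13.93
tcp_pos: [0.4568, 0.141, 0.018]
ee_rot: [[0.99, 0.142, -0.003], [0.142, -0.99, -0.001], [-0.003, 0.0, -1.0]]
contact_force: [1.0, -0.6, 0.7]
gripper_width: 0.0538
```

```bash
python3 go.py 458 141.9 20
```

```text
t 13.93 tcp [456.8 141.   18. ] yaw 0.142 q [ 0.12  0.27  1.93 -0.    0.95  1.55] F [ 1.  -0.6  0.7] w 53.8
shift [ 1.4 -0.7 -2. ]
```

Emit:
jog_arm([
  [[1, 0, 0, 0, 0, 0, 1], [1, 0, 0, 0, 0, 0, 1], [1, 0, 0, 0, 0, 0, 1], [1, 0, 0, 0, 0, 0, 1], [1, 0, 0, 0, 0, 0, 1], [1, 0, -4, 0, 0, 0, 1], [1, 0, -20, 0, 0, 0, 1], [1, 0, -50, 0, 0, 0, 1], [1, 0, -80, 0, 0, 0, 1], [1, 0, -100, 0, 0, 0, 1]],
])

```text
time: 14.77
tcp_pos: [0.4599, 0.1422, 0.1221]
ee_rot: [[0.99, 0.142, 0.002], [0.142, -0.99, 0.001], [0.002, -0.0, -1.0]]
contact_force: [0.7, 0.9, -0.9]
gripper_width: 0.0295
```

```bash
python3 go.py 602.5 -226.5 120
```

```text
t 14.77 tcp [459.9 142.2 122.1] yaw 0.143 q [0.12 0.11 1.86 0.   1.17 1.55] F [ 0.7  0.9 -0.9] w 29.5
shift [ 88.7 385.2   2.1]
```

Emit:
jog_arm([
  [[3, 13, 0, 0, 0, 0, 1], [10, 45, 0, 0, 0, 0, 1], [19, 84, 0, 0, 0, 0, 1], [28, 124, 0, 0, 0, 0, 1], [37, 163, 0, 0, 0, 0, 1], [46, 202, 0, 0, 0, 0, 1], [55, 242, 0, 0, 0, 0, 1], [64, 281, 0, 0, 0, 0, 1], [73, 320, 0, 0, 0, 0, 1], [82, 355, 0, 0, 0, 0, 1]],
])

```text
time: 15.6
tcp_pos: [0.5908, -0.2, 0.1194]
ee_rot: [[0.99, 0.141, -0.001], [0.141, -0.99, 0.0], [-0.001, -0.0, -1.0]]
contact_force: [0.7, 0.1, -0.7]
gripper_width: 0.0293
```

Emit:
jog_arm([
  [[6, 24, 0, 0, 0, 0, 1], [7, 31, 5, 0, 0, 0, 1], [7, 31, 20, 0, 0, 0, 1], [7, 31, 40, 0, 0, 0, 1], [7, 31, 55, 0, 0, 0, 1], [7, 31, 66, 0, 0, 0, 1], [7, 31, 72, 0, 0, 0, 1], [7, 31, 75, 0, 0, 0, 1], [7, 31, 75, 0, 0, 0, 1], [7, 31, 75, 0, 0, 0, 1]],
])

```text
time: 16.43
tcp_pos: [0.6028, -0.2275, 0.0454]
ee_rot: [[0.99, 0.143, 0.001], [0.143, -0.99, -0.001], [0.001, 0.001, -1.0]]
contact_force: [1.1, 1.0, -1.9]
gripper_width: 0.0295
```

```bash
python3 go.py 602.5 -226.5 29
```

```text
t 16.43 tcp [ 602.8 -227.5   45.4] yaw 0.143 q [-0.5   0.52  1.49  0.    1.13  0.93] F [ 1.1  1.  -1.9] w 29.5
shift [-0.2 -1.  16.4]
```

Emit:
jog_arm([
  [[0, -1, 5, 0, 0, 0, 1], [0, -1, 10, 0, 0, 0, 1], [0, -1, 13, 0, 0, 0, 1], [0, -1, 15, 0, 0, 0, 1], [0, -1, 16, 0, 0, 0, 1], [0, -1, 16.5, 0, 0, 0, 1], [0, -1, 16.5, 0, 0, 0, 1], [0, -1, 16.5, 0, 0, 0, 1], [0, -1, 16.5, 0, 0, 0, 1], [0, -1, 16.5, 0, 0, 0, 1]],
])

```text
time: 17.27
tcp_pos: [0.6019, -0.2263, 0.0299]
ee_rot: [[0.99, 0.142, -0.001], [0.142, -0.99, 0.0], [-0.001, -0.001, -1.0]]
contact_force: [-4.3, 1.4, 7.4]
gripper_width: 0.0295
```

```bash
python3 go.py 602.5 -226.5 29
```

```text
t 17.27 tcp [ 601.9 -226.3   29.9] yaw 0.143 q [-0.49  0.54  1.5  -0.    1.1   0.93] F [-4.3  1.4  7.4] w 29.5
shift [0.6 0.3 0.9]
```

Emit:
jog_arm([
  [[0, 0, 0, 0, 0, 0, 0.0], [0, 0, 0, 0, 0, 0, 0.0], [0, 0, 0, 0, 0, 0, 0.0], [0, 0, -1, 0, 0, 0, -0.1], [0, 0, -10, 0, 0, 0, -0.1], [0, 0, -35, 0, 0, 0, -0.2], [0, 0, -70, 0, 0, 0, -0.5], [0, 0, -105, 0, 0, 0, -0.5], [6, -40, -110, 0, 0, 0, -0.5], [12, -80, -110, 0, 0, 0, -0.5]],
])

```text
time: 18.1
tcp_pos: [0.606, -0.1481, 0.1438]
ee_rot: [[0.99, 0.138, 0.01], [0.138, -0.99, -0.004], [0.009, 0.005, -1.0]]
contact_force: [0.8, 1.3, 0.3]
gripper_width: 0.0702
```

Emit:
jog_arm([
  [[6, -40, 0, 0, 0, 0, -0.5], [12, -81, 0, 0, 0, 0, -0.5], [18, -122, 0, 0, 0, 0, -0.5], [24, -163, 0, 0, 0, 0, -0.5], [30, -204, 0, 0, 0, 0, -0.5], [36, -240, 0, 0, 0, 0, -0.5], [36.5, -252, 0, 0, 0, 0, -0.5], [36.5, -252, 0, 0, 0, 0, -0.5], [36.5, -252, 10, 0, 0, 0, -0.5], [36.5, -252, 20, 0, 0, 0, -0.5]],
])

```text
time: 18.93
tcp_pos: [0.6037, 0.1075, 0.1182]
ee_rot: [[0.99, 0.141, 0.002], [0.141, -0.99, -0.001], [0.002, 0.001, -1.0]]
contact_force: [-1.0, -0.6, 0.1]
gripper_width: 0.0705
```

```bash
python3 go.py 603 110 31
```

```text
t 18.93 tcp [603.7 107.5 118.2] yaw 0.142 q [ 0.04  0.37  1.53 -0.    1.23  1.47] F [-1.  -0.6  0.1] w 70.5
shift [-0.3 -2.6 87.2]
```

Emit:
jog_arm([
  [[0, -2, 10, 0, 0, 0, -0.5], [0, -2, 35, 0, 0, 0, -0.5], [0, -2, 60, 0, 0, 0, -0.5], [0, -2, 76, 0, 0, 0, -0.5], [0, -2, 84, 0, 0, 0, -0.5], [0, -2, 88, 0, 0, 0, -0.5], [0, -2, 88, 0, 0, 0, -0.5], [0, -2, 88, 0, 0, 0, 1], [0, -2, 88, 0, 0, 0, 1], [0, -2, 88, 0, 0, 0, 1]],
])

```text
time: 19.77
tcp_pos: [0.6038, 0.111, 0.0316]
ee_rot: [[0.99, 0.142, 0.003], [0.142, -0.99, 0.0], [0.003, 0.0, -1.0]]
contact_force: [0.2, 0.4, 0.2]
gripper_width: 0.0537
```

Emit:
jog_arm([
  [[0, 0, 0, 0, 0, 0, 1], [0, 0, 0, 0, 0, 0, 1], [0, 0, 0, 0, 0, 0, 1], [0, 0, 0, 0, 0, 0, 1], [0, 0, -3, 0, 0, 0, 1], [0, 0, -15, 0, 0, 0, 1], [0, 0, -35, 0, 0, 0, 1], [0, 0, -65, 0, 0, 0, 1], [0, 0, -90, 0, 0, 0, 1], [0, 0, -105, 0, 0, 0, 1]],
])

```text
time: 20.6
tcp_pos: [0.6031, 0.1118, 0.1378]
ee_rot: [[0.99, 0.143, 0.002], [0.143, -0.99, 0.001], [0.002, -0.001, -1.0]]
contact_force: [0.7, -0.8, -3.5]
gripper_width: 0.0478
```

```bash
python3 go.py 477.5 -244.5 135
```

```text
t 20.6 tcp [603.1 111.8 137.8] yaw 0.143 q [0.04 0.35 1.52 0.   1.27 1.47] F [ 0.7 -0.8 -3.5] w 47.8
shift [-175.2  334.8    2.8]
```

Emit:
jog_arm([
  [[-6, 11, 0, 0, 0, 0, 1], [-20, 38, 0, 0, 0, 0, 1], [-38, 73, 0, 0, 0, 0, 1], [-56, 107, 0, 0, 0, 0, 1], [-74, 141, 0, 0, 0, 0, 1], [-92, 176, 0, 0, 0, 0, 1], [-110, 210, 0, 0, 0, 0, 1], [-128, 245, 0, 0, 0, 0, 1], [-146, 279, 0, 0, 0, 0, 1], [-160, 306, 0, 0, 0, 0, 1]],
])

```text
time: 21.43
tcp_pos: [0.4843, -0.2163, 0.133]
ee_rot: [[0.99, 0.141, -0.004], [0.141, -0.99, 0.002], [-0.004, -0.002, -1.0]]
contact_force: [0.5, -0.6, -4.7]
gripper_width: 0.0472
```

Emit:
jog_arm([
  [[-10, 20, 0, 0, 0, 0, 1], [-15, 29, 5, 0, 0, 0, 1], [-15, 29, 20, 0, 0, 0, 1], [-15, 29, 42, 0, 0, 0, 1], [-15, 29, 60, 0, 0, 0, 1], [-15, 29, 72, 0, 0, 0, 1], [-15, 29, 79, 0, 0, 0, 1], [-15, 29, 80, 0, 0, 0, 1], [-15, 29, 80, 0, 0, 0, 1], [-15, 29, 80, 0, 0, 0, 1]],
])

```text
time: 22.27
tcp_pos: [0.4778, -0.2457, 0.0559]
ee_rot: [[0.99, 0.143, 0.001], [0.143, -0.99, -0.001], [0.001, 0.001, -1.0]]
contact_force: [-0.3, 0.2, -3.8]
gripper_width: 0.0475
```

```bash
python3 go.py 477.5 -244.5 40
```

```text
t 22.27 tcp [ 477.8 -245.7   55.9] yaw 0.143 q [-0.64  0.31  1.77  0.    1.06  0.79] F [-0.3  0.2 -3.8] w 47.5
shift [-0.2 -1.3 15.9]
```

Emit:
jog_arm([
  [[0, -1, 5, 0, 0, 0, 1], [0, -1, 10, 0, 0, 0, 1], [0, -1, 13, 0, 0, 0, 1], [0, -1, 14.5, 0, 0, 0, 1], [0, -1, 15.5, 0, 0, 0, 1], [0, -1, 16, 0, 0, 0, 1], [0, -1, 16, 0, 0, 0, 1], [0, -1, 16, 0, 0, 0, 1], [0, -1, 16, 0, 0, 0, 1], [0, -1, 16, 0, 0, 0, 1]],
])

```text
time: 23.1
tcp_pos: [0.4766, -0.2442, 0.0405]
ee_rot: [[0.99, 0.142, -0.001], [0.142, -0.99, 0.001], [-0.001, -0.001, -1.0]]
contact_force: [-3.9, 2.1, 6.4]
gripper_width: 0.0477
```

```bash
python3 go.py 477.5 -244.5 40
```

```text
t 23.1 tcp [ 476.6 -244.2   40.5] yaw 0.143 q [-0.64  0.33  1.78 -0.    1.03  0.79] F [-3.9  2.1  6.4] w 47.7
shift [0.8 0.4 0.5]
```

Emit:
jog_arm([
  [[0, 0, 0, 0, 0, 0, -0.4], [0, 0, 0, 0, 0, 0, -0.4], [0, 0, 0, 0, 0, 0, -0.4], [0, 0, -1, 0, 0, 0, -0.4], [0, 0, -10, 0, 0, 0, -0.4], [0, 0, -35, 0, 0, 0, -0.4], [0, 0, -70, 0, 0, 0, -0.4], [0, 0, -105, 0, 0, 0, -0.4], [0, 0, -140, 0, 0, 0, -0.4], [0, 0, -170, 0, 0, 0, -0.4]],
])

```text
time: 23.93
tcp_pos: [0.4774, -0.2448, 0.2125]
ee_rot: [[0.99, 0.142, 0.002], [0.142, -0.99, -0.002], [0.002, 0.002, -1.0]]
contact_force: [0.3, -0.8, 0.7]
gripper_width: 0.0659
```

Emit:
jog_arm([
  [[-324, 255, 0, 0, 0, 0, -0.4], [-324, 255, 0, 0, 0, 0, -0.4], [-324, 255, 0, 0, 0, 0, -0.4], [-324, 255, 0, 0, 0, 0, -0.4], [-324, 255, 0, 0, 0, 0, -0.4], [-324, 255, 0, 0, 0, 0, -0.4], [-324, 255, 0, 0, 0, 0, -0.4], [-324, 255, 0, 0, 0, 0, -0.4], [-324, 255, 0, 0, 0, 0, -0.4], [-324, 255, 0, 0, 0, 0, -0.4]],
])

```text
time: 24.77
tcp_pos: [0.1903, -0.5448, 0.21]
ee_rot: [[0.99, 0.141, 0.0], [0.141, -0.99, -0.001], [-0.0, 0.001, -1.0]]
contact_force: [0.8, -0.5, -0.0]
gripper_width: 0.0657
```

```bash
python3 - <<'E'
from fit import *
from plant import env
t=env.get_image("top"); s=env.get_image("scene")
cv2.imwrite("pics/top9.png",t["pixels"][...,::-1])
a=cv2.resize(t["pixels"][125:250,385:515,::-1],(416,400),interpolation=cv2.INTER_CUBIC); b=cv2.resize(s["pixels"][150:260,110:390,::-1],(800,314),interpolation=cv2.INTER_CUBIC)
a=cv2.resize(a,None,fx=.7,fy=.7); c=np.zeros((280+314,800,3),np.uint8); c[:280,:a.shape[1]]=a; c[280:]=b
cv2.imwrite("pics/fin.png",c)
B=dict(fly=(584.5,-102.3),cyl=(477.5,-244.5),pist=(602.5,-226.5)); 
for n,z in (("fly",.059),("cyl",.079),("pist",.055)):
    print(n,"expected top centre px",proj(t,[B[n][0]/1e3,B[n][1]/1e3,z]).round(1),proj(s,[B[n][0]/1e3,B[n][1]/1e3,z]).round(1))
E
python3 go.py
```

```text
fly expected top centre px [[422.9 160. ]] [[216.7 205.2]]
cyl expected top centre px [[488.4 201.3]] [[180.6 166.3]]
pist expected top centre px [[473.4 151.9]] [[160.6 203.8]]
t 24.87 tcp [ 188.2 -546.9  209.8] yaw 0.136 q [-1.39  0.21  1.54 -0.    1.38  0.05] F [-0.   0.7 -1. ] w 65.8
```

View pics/fin.png

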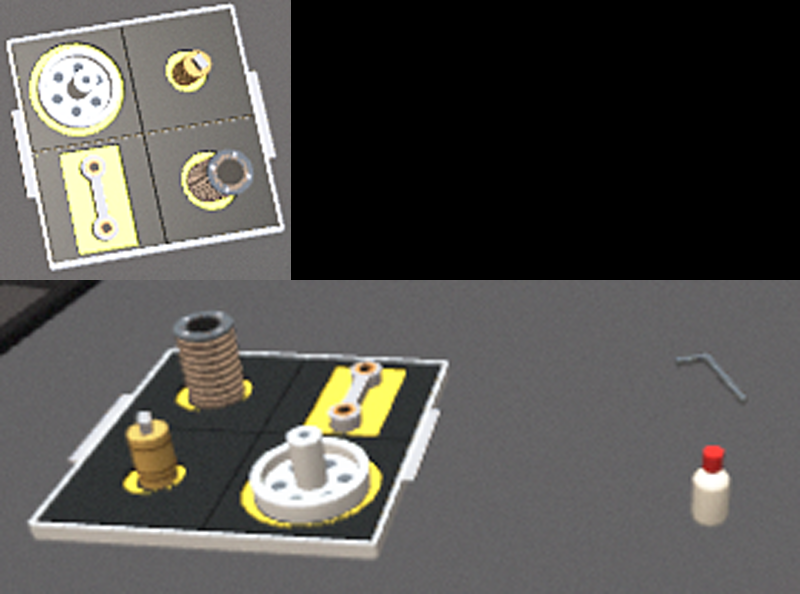

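All four sit in their recesses. The observed top centres are flywheel (423,161), cylinder (488,201) and piston (472.5,153). Each is within about 1.5 px of the expected position. The rod lies along its silhouette and the bottle is standing, so I'm handing in.

```bash
python3 -c "
from h import *
from plant import env
d=env.get_image('top'); q=toplane(d,[(426.7,199.6),(431.9,226.8)],.023)*1000; print(q.mean(0),np.arctan2(*(q[0]-q[1])[::-1]))
print(env.close_job())"
```

```text
[ 459.39954105 -118.95393596] 0.1311149554056821
the job is handed in; nothing more can be done
None
```

All four parts are in their own recesses and released, and the job was handed in at about 25 s of the 109 s allowed. The oil bottle was never touched and is still standing.

- **First flywheel placing:** It came down about 5 mm off centre in y. I measured this with the wrist camera, lifted it 3 mm, re-centred it and released it.
- **Round parts:** In the last pictures they stand upright. The tops of the flywheel and cylinder are within about 1 px (roughly 2 mm) of their expected positions. The piston is within about 1.5 px (roughly 3 mm).
- **Rod:** It is about 1.5 mm from the recess centre and about 0.01 rad off the recess direction.
- **Heights:** These are not measured directly. The flywheel, piston and cylinder were set down until the wrist felt the floor. The rod showed no clear contact force, so it was released at the calculated height and looks flat.
- **Disagreements:** The wrist and top cameras differed by about 3 mm on the rod's starting position, so I gripped it at the average.

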